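# Push the laptop drive home in the bench test dock

### The job

Push the drive with the yellow sticker flat along the bench into the corner of the test dock, until its gold connector end is fully home against the black connector block and its long side lies flush along the metal guide rail, filling the green outline. Use the fingers only to push: do not lift or tip the drive or ram it hard into the dock, leave the other drive, the screw dish and the bottle alone, and finish clear of everything.

Things in the scene. Friction and masses are not known exactly. Their poses are not given: they have to be found in the camera images.
- dock: Drive test dock, rigid, fixed: an L of aluminium rail and black connector block, both standing on the bench; no floor, the drive slides on the bench. Origin: inner corner of the L at bench height, z up. Rail's inner face is y = 0, block's face is x = 0; the drive belongs at x -100 to 0, y -70 to 0 mm, outlined by two flat green lines. The other two sides are open. Place and heading vary
- dock_rail (a point): Middle of the rail's inner face at its top edge, dock x = -105, y = 0, z = 18 mm. The rail runs from dock x -223 to 12 mm, is 16 mm thick (y 0 to 16) and 18 mm high
- dock_seat (a point): Point on the connector block's face where the middle of the drive's gold end must come: dock x = 0, y = -35, z = 8 mm. Axes as dock. The block lies at dock x 0 to 52, y -84 to 16 mm and is 30 mm high
- drive: The drive to push: dark steel, yellow sticker with two white strips, 100 x 70 x 15 mm (x, y, z), 0.13 to 0.25 kg, loose, flat on the bench. Origin: centre of its underside; x along its length to the gold end, z up. Starts with its centre at dock x -175 to -115, y -130 to -75 mm, gold end towards the block within 0.45 rad. Slides with moderate friction: under 3 N moves it
- drive_plug (a point): Middle of the drive's gold connector end face, at drive x = +50 mm, y = 0, 8 mm up
- spare: Another drive of the same size, mid-grey with a blue sticker, to be left alone. Origin at the centre of its underside
- dish: Small round steel dish of screws, 80 mm across the rim, 24 mm high, to be left alone. Origin at the centre of its underside
- bottle: White plastic bottle, 56 mm across, 150 mm high, standing, to be left alone. Origin at the centre of its underside
Mind the look-alikes: they are no part of the job. Leave any purple or red look-alike of the drive alone.

How it is judged:
By the outcome, as a careful person would: the job done as asked, in the order asked, and still so for the second after the job is handed in, with the robot touching nothing.
It also fails if it takes over 51 s, if anything falls off the work surface, if the arm or the gripper's body presses on something with over 40 N, if the wrist force passes 120 N, or if a joint passes its speed limit or range.

### The arm

A 7-joint arm with a two-finger parallel gripper is mounted at the origin on the work surface. World frame = base frame: x ahead of the robot, y to its left, z up, the work surface at z = 0. Lengths are in m, angles in rad, forces in N, time in s.
With the tool pointing down it reaches from about 0.425 to 0.925 m from the base axis. Payload 6.8 kg.
Tool frame: the origin (TCP) lies between the finger pads; the fingertips stand 22 mm ahead of it and the grasp point (between the pads) lies 3 mm ahead of it (bot.tip_reach is the distance from the TCP to the fingertips, in m); z points along the fingers, x is the direction in which the jaws open and shut, and the axes are right-handed (so a half turn about z gives the same grasp; the last joint's range is limited). The gripper opens to 85 mm and grips with 20 to 120 N. Pads are 22 mm wide; open, the fingers measure 114 mm over their backs; the gripper's body (76 mm by 85 mm) begins 54 mm behind the grasp point. The pads swing forward as they close: fully open they stand 13 mm farther back than shut.
Start: joints at [1.104, 0.477, 0.022, 1.555, -0.011, 1.109, -0.083], TCP at [0.237, -0.632, 0.253] pointing down, gripper open.
Joint ranges: [-2.96, 2.96], [-0.34, 2.1], [-1.41, 1.46], [0.24, 2.44], [-1.37, 4.51], [0.17, 1.92], [-2.96, 2.96]. Speed limits (rad/s): [2.39, 2.39, 3.14, 3.14, 3.14, 3.14, 3.14].

### API

Orientations are given as a unit quaternion [w, x, y, z].
In Python, from station import bot gives the robot as it stands.
- The arm moves only by the tool step_arm, never from a script. Its argument "targets" is a list of rows, each a list of 5 numbers: the shift along the tool's x, y, z in mm, then the turn about the tool's z in degrees, then the closure, from 0 (fully open) to 1 (shut). In form: [[dx, dy, dz, spin, jaw], ...]. A call has 1 to 20 rows; each row is the pose to reach, as a shift and turn from the pose commanded when the call began, along the tool's axes at that moment; what a row does not reach only later rows make up. A row lasts 1/12 s, in which the tool goes at most 41.7 mm and 7.16 degrees, less where a joint would pass 70% of its speed; a pose out of reach is approached as far as the arm can. A call with a gripper value outside its range is refused whole. The fingers move at their own pace and stop on an object; "newtons" is the grip in N (left out, the last holds). Time passes only in rows, so rows that repeat a pose let the fingers close. It gives the time, the measured TCP pose, the force and the opening at its end, in the units of the state.
- bot.get_obs(): the state, without advancing time (a new reading comes with each control period).
- bot.read_camera(name): name is "scene" or "top" or "wrist"; returns a dict with "frame" (420x560x3 uint8, red, green, blue), "z_map" (420x560 float32, m along the optical axis (not along the pixel's ray), 0 where there is no reading), "fov_y" (degrees; the focal length in pixels is half the picture's height over the tangent of half this angle, whatever the lens; pixels are square), "cx", "cy" (the principal point, pixels), "distortion" ([k1, k2, p1, p2, k3] as OpenCV has them; the pictures are not rectified), "R" (3x3) and "t" (3): a world point X has camera coordinates R X + t. Camera axes: x right, y down, z forward; pixel columns grow to the right and rows downward; lengths in m; the calibration is good to about 2 mm. A picture is of the moment at which its call begins.
- bot.hand_in(): hands the job in, once; it reports no verdict.
The state is a dict: "t": time; "q": joint angles; "joint_vel": joint speeds; "joint_torque": joint torques, N m; "eef_pos": TCP position; "tool_rot": TCP orientation; "contact_force": force on the tool from outside, world axes, zero at the start; "torque": the same for the moment, N m; "gripper_width": opening from 0.0 (shut) to 1.0 (fully open).
Only numpy, scipy, OpenCV 4.12 (cv2) and the standard library are available. Lean on these libraries where they do the work, as an engineer would, in place of code of your own. Each camera call takes 0.05 s, during which the arm holds its last target.

## Working session

There is one attempt and no reset: what is moved stays moved. The work goes in short steps, Python scripts to look and compute and a tool call to move; the robot and the scene stay as the last step left them, time stands still between calls to the robot, and variables do not carry over. Pictures are saved under pics/ and viewed, and the job is handed in when it is done.

Besides the shell and the picture viewer there is one more tool, called after "Call:" as name([rows], argument=value, ...), one row to a line, values as JSON. step_arm: Moves the arm, as the interface text tells. Its arguments: {"type":"object","properties":{"targets":{"type":"array"},"newtons":{"type":"number"}},"required":["targets"]}

```bash
mkdir -p pics; ls
cat > h.py <<'E'
import numpy as np, cv2
from station import bot
def cam(name):
    c=bot.read_camera(name)
    f=210/np.tan(np.radians(c['fov_y'])/2)
    c['K']=np.array([[f,0,c['cx']],[0,f,c['cy']],[0,0,1.]]); c['D']=np.array(c['distortion'],float)
    c['R']=np.array(c['R']);c['t']=np.array(c['t']); return c
def ray(c,uv,z):
    p=cv2.undistortPoints(np.array(uv,float).reshape(-1,1,2),c['K'],c['D']).reshape(-1,2)
    d=np.c_[p,np.ones(len(p))]@c['R']; o=-c['R'].T@c['t']
    s=(z-o[2])/d[:,2]; return o+s[:,None]*d
def save(c,n,s=1):
    im=cv2.cvtColor(c['frame'],cv2.COLOR_RGB2BGR); cv2.imwrite('pics/'+n,im)
E
python3 - <<'E'
from h import *
import pickle
for n in ['scene','top','wrist']:
    c=cam(n); save(c,n+'0.png'); pickle.dump(c,open(n+'0.pkl','wb'))
    print(n,-c['R'].T@c['t'],c['fov_y'],c['D'])
o=bot.get_obs();print({k:np.round(v,3) for k,v in o.items()},bot.tip_reach)
E
```

```text
pics
scene [ 1.14562701 -0.04342881  0.9619584 ] 48.41096240155531 [-0.00490928  0.          0.          0.          0.        ]
top [ 0.53169708 -0.05593929  0.90732196] 48.25683771895791 [-0.14220766  0.          0.          0.          0.        ]
wrist [ 0.29940434 -0.60796229  0.37376053] 62.29555348303157 [-0.08102817  0.          0.          0.          0.        ]
{'t': np.float64(0.15), 'q': array([ 1.104,  0.478,  0.022,  1.556, -0.011,  1.109, -0.083]), 'joint_vel': array([ 0.001, -0.001,  0.001, -0.005,  0.001,  0.001,  0.001]), 'joint_torque': array([ 2.0000e-03, -5.9693e+01,  1.6100e+00, -2.8149e+01,  1.3000e-02,
        7.0000e-03,  0.0000e+00]), 'eef_pos': array([ 0.237, -0.632,  0.253]), 'tool_rot': array([-0.   ,  0.822, -0.57 , -0.001]), 'contact_force': array([0.013, 0.075, 0.7  ]), 'torque': array([ 0.008,  0.035, -0.045]), 'gripper_width': np.float64(1.0)} 0.022
```

View pics/top0.png

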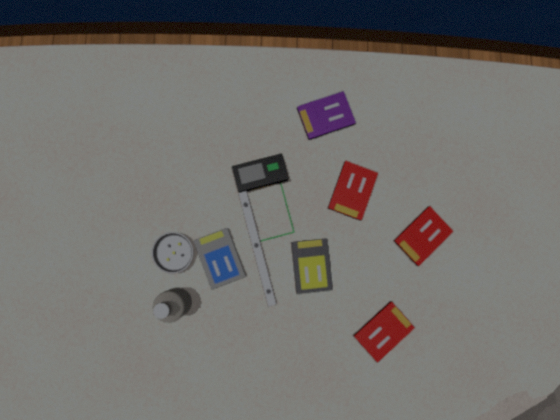

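View pics/scene0.png

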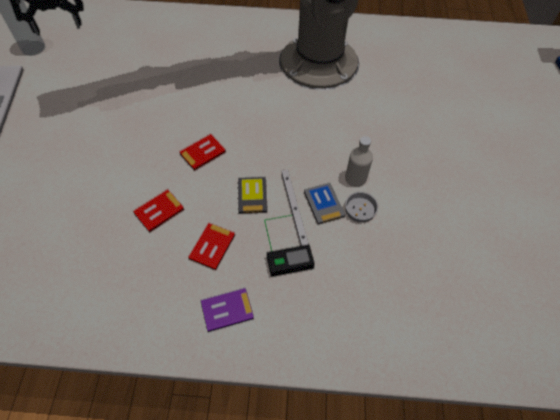

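The top view shows five candidates:
- The yellow-sticker dark drive is at (312,266), with its gold end at (310,244).
- The blue-sticker spare is at (221,258).
- The red look-alikes are at (353,190), (423,236) and (384,331).
- The purple look-alike is at (326,115).

The yellow one fits: dark steel, yellow sticker, two white strips, gold end facing the block at (260,173). I'll confirm it in a crop and measure.

Run:
```python
from h import *
import pickle
c=pickle.load(open('top0.pkl','rb'))
im=cv2.cvtColor(c['frame'],cv2.COLOR_RGB2BGR)
cv2.imwrite('pics/crop0.png',cv2.resize(im[140:320,220:350],None,fx=4.4,fy=3.3*4.4/4.4 if 0 else 3.3,interpolation=cv2.INTER_CUBIC) if 0 else cv2.resize(im[145:315,225:345],None,fx=3.5,fy=3.5,interpolation=cv2.INTER_CUBIC))
hsv=cv2.cvtColor(im,cv2.COLOR_BGR2HSV)
for (u,v) in [(312,290),(296,260),(310,244),(312,272),(260,230),(245,165),(281,195),(283,237),(330,300)]: print((u,v),hsv[v,u],c['z_map'][v,u])
print(ray(c,[(312,266),(260,173),(257,245),(283,183)],0.0))
```

```text
(312, 290) [135   8  61] 0.8853505
(296, 260) [120   8  66] 0.88823503
(310, 244) [ 27 141 125] 0.89040357
(312, 272) [ 31 155 128] 0.8895855
(260, 230) [ 17  14 126] 0.9032963
(245, 165) [ 0  7 36] 0.8836677
(281, 195) [ 24  10 126] 0.91345483
(283, 237) [ 20  12 125] 0.9057854
(330, 300) [ 50   6 129] 0.9008427
[[ 0.50905056 -0.14746035  0.        ]
 [ 0.68723222 -0.04119434  0.        ]
 [ 0.54653495 -0.03991965  0.        ]
 [ 0.66895944 -0.08674527  0.        ]]
```

View pics/crop0.png

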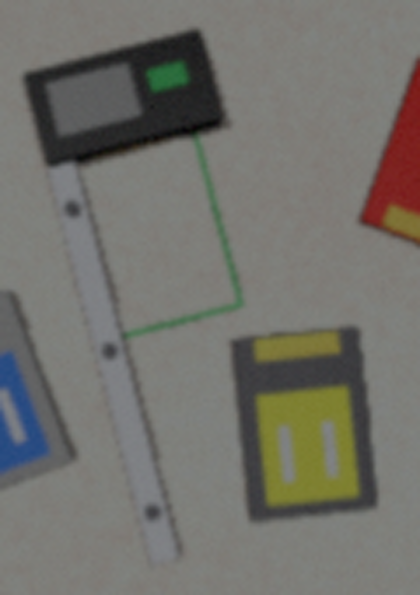

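The crop confirms it: dark casing, yellow sticker, two white strips, gold end up towards the block. Next I'll measure the dock and drive poses.

```bash
cat > m.py <<'E'
from h import *
def contour(m,near):
    cs,_=cv2.findContours(m.astype(np.uint8),cv2.RETR_EXTERNAL,cv2.CHAIN_APPROX_NONE)
    cs=[k for k in cs if cv2.contourArea(k)>150]
    return min(cs,key=lambda k:np.hypot(*(k.reshape(-1,2).mean(0)-near)))
def fitline(P):
    v=cv2.fitLine(P.astype(np.float32),cv2.DIST_HUBER,0,.001,.001).ravel(); return v[2:],v[:2]
def rect(c,k,z):
    P=ray(c,k.reshape(-1,2),z)[:,:2]
    (ctr,wh,a)=cv2.minAreaRect((P*1000).astype(np.float32))
    return ctr,wh,a
E
python3 - <<'E'
from m import *
import pickle
c=pickle.load(open('top0.pkl','rb'))
im=cv2.cvtColor(c['frame'],cv2.COLOR_RGB2BGR); hsv=cv2.cvtColor(im,cv2.COLOR_BGR2HSV)
H,S,V=[hsv[...,i].astype(int) for i in range(3)]
drive=((V<95)|((S>90)&(H>20)&(H<40)))
drive=cv2.morphologyEx(drive.astype(np.uint8),cv2.MORPH_CLOSE,np.ones((5,5)))
k=contour(drive,(312,266)); print('drive',rect(c,k,.015),rect(c,k,0.0))
st=(S>90)&(H>28)&(H<40); 
for nm,m,near in [('yellow',(S>110)&(H>25)&(H<36),(312,272)),('gold',(S>110)&(H>15)&(H<30),(310,244))]:
    k=contour(m,near); print(nm,len(k),rect(c,k,.015))
g=(S>40)&(H>50)&(H<80); ys,xs=np.nonzero(g); sel=(ys>184)&(xs<300)&(xs>255); xs,ys=xs[sel],ys[sel]
P=ray(c,np.c_[xs,ys],0)[:,:2]*1000
# split: long line vs short
a=(ys<228);b=(xs<284)
l1=fitline(P[a]);l2=fitline(P[b]);print('green long',l1,np.degrees(np.arctan2(*l1[1][::-1])),'short',l2,np.degrees(np.arctan2(*l2[1][::-1])))
X=np.linalg.solve(np.c_[l1[1],-l2[1]],l2[0]-l1[0]);corner=l1[0]+X[0]*l1[1];print('corner',corner)
blk=cv2.morphologyEx((V<75).astype(np.uint8),cv2.MORPH_CLOSE,np.ones((15,15)))
k=contour(blk,(260,173));print('block',rect(c,k,.03))
print(c['frame'][225,236:275].astype(int).sum(1)/3)
E
```

```text
drive ((510.3052978515625, -145.1669921875), (99.63002014160156, 71.5115737915039), 7.610732078552246) ((509.9456787109375, -146.6669158935547), (101.30487823486328, 72.71367645263672), 7.6107354164123535)
yellow 109 ((498.1441650390625, -147.1944580078125), (60.34263610839844, 50.15120315551758), 7.466676712036133)Traceback (most recent call last):
  File "<stdin>", line 11, in <module>
  File "m.py", line 5, in contour
    return min(cs,key=lambda k:np.hypot(*(k.reshape(-1,2).mean(0)-near)))
ValueError: min() iterable argument is empty
```

Run:
```python
from m import *
import pickle
c=pickle.load(open('top0.pkl','rb'))
im=cv2.cvtColor(c['frame'],cv2.COLOR_RGB2BGR); hsv=cv2.cvtColor(im,cv2.COLOR_BGR2HSV)
H,S,V=[hsv[...,i].astype(int) for i in range(3)]
g=(S>40)&(H>45)&(H<85); ys,xs=np.nonzero(g); sel=(ys>187)&(ys<250)&(xs<300)&(xs>255); xs,ys=xs[sel],ys[sel]
P=ray(c,np.c_[xs,ys],0)[:,:2]*1000
a=(ys<228);b=(xs<286)
l1=fitline(P[a]);l2=fitline(P[b]);print(len(P),'green long',l1,np.degrees(np.arctan(l1[1][1]/l1[1][0])),'short',l2,np.degrees(np.arctan(l2[1][1]/l2[1][0])))
X=np.linalg.solve(np.c_[l1[1],-l2[1]],l2[0]-l1[0]);corner=l1[0]+X[0]*l1[1];print('corner',corner)
blk=cv2.morphologyEx((V<75).astype(np.uint8),cv2.MORPH_CLOSE,np.ones((15,15)))
k=contour(blk,(260,173));print('block',rect(c,k,.03))
for r in (205,225,280): print(r,(hsv[r,236:282,0]),hsv[r,236:282,1])
```

```text
149 green long (array([620.93024, -95.75346], dtype=float32), array([0.95819914, 0.28610212], dtype=float32)) 16.624737 short (array([605.918   , -79.291466], dtype=float32), array([ 0.97256696, -0.23262303], dtype=float32)) -13.45155
corner [644.8649   -88.606964]
block ((670.6259155273438, -45.679012298583984), (79.05540466308594, 99.25425720214844), 17.257596969604492)
205 [ 30  23  42  35  24  15 105 120 110 135 128 102 113 110  30  30  30  36
  30  24  25  25  21  30  30  30  38  45  45  53  30  36  40  40  35  30
  36  30  45  30  30  42  38  24  25  30] [10  8 10 12 10  9  4  5  9  7 15 15  9  6  2  7  8 10  6 10 12 12 14 10
 10  8  8  8  4  8  6 10  6  6 12 10 10  8 12  6  8 10  8 10 12 10]
225 [ 45  45  45  38  38  30  40  40  40  38  15 110 120 108 108 120 108 108
 113 140  15  30  30  24  20  13  17  25  42  38  30  24  36  38  38  30
  30  36  25  38  38  35  30  21  21  25] [ 8  8  8  8  8 10 12 12 12  8  9  6  8 10 10  6 10 10  8  8 11 12  8 10
 12 14 14 12 10  8 10 10 10  8  8  6 10 10 12  8  8 12 12 14 14 12]
280 [ 40  36  36  30  30  30  24  21  30  23  30  26  15  17  21  20  24  36
  36  30  30  21  30  30  24   0 128 108 114 105 105 114 120 110  15  30
  30  30  36  45  40  70  75  60  50  45] [ 7 11 11  6 10 12 10 14 10  8 10 14 16 14 14 12 10 10 10 10 10 14 14  8
 10  0  8 10 10 12 12 10  8  7  5  7  6 10 10  4  6  6  4  4  6  8]
```

Run:
```python
from m import *
import pickle
c=pickle.load(open('top0.pkl','rb'))
im=cv2.cvtColor(c['frame'],cv2.COLOR_RGB2BGR); hsv=cv2.cvtColor(im,cv2.COLOR_BGR2HSV)
H,S,V=[hsv[...,i].astype(int) for i in range(3)]
E=[];L=[]
for r in range(200,300):
    x0=240+(r-200)*0.285   # rail approx left
    cols=[x for x in range(int(x0)-2,int(x0)+16) if 95<H[r,x]<150]
    if len(cols)>5: E.append((max(cols)+.5,r)); L.append((min(cols)-.5,r))
for n,e in (('inner',E),('outer',L)):
    p,d=fitline(ray(c,e,.018)[:,:2]*1000); d=d*np.sign(d[0]); print(n,p,d,np.degrees(np.arctan2(d[1],d[0])), 'off',p@np.array([-d[1],d[0]]))
# green, by green excess
b,g,r=[im[...,i].astype(int) for i in range(3)]
ex=2*g-b-r; m=(ex>18); ys,xs=np.nonzero(m); s=(xs>258)&(xs<296)&(ys>188)&(ys<243); xs,ys=xs[s],ys[s]
P=ray(c,np.c_[xs,ys],0)[:,:2]*1000
for n,s in (('long',(ys<230)&(xs>276)),('short',(xs<288)&(ys>233))):
    p,d=fitline(P[s]);d=d*np.sign(d[0]); print(n,s.sum(),p,d,np.degrees(np.arctan2(d[1],d[0])),'off',p@np.array([-d[1],d[0]]))
blk=(V<70); ys,xs=np.nonzero(blk); s=(xs>225)&(xs<295)&(ys>145)&(ys<200)
m=np.zeros_like(blk);m[ys[s],xs[s]]=1
k=contour(cv2.morphologyEx(m.astype(np.uint8),cv2.MORPH_CLOSE,np.ones((15,15))),(260,173)); print(rect(c,k,.03)); print(cv2.boxPoints(cv2.minAreaRect(k)))
# front edge of block bottom: scan columns
F=[]
for x in range(250,284):
    col=V[150:205,x]; i=np.nonzero(col<85)[0].max(); F.append((x,150+i+.5))
print(F[::5]); 
for z in(0,.03):
    p,d=fitline(ray(c,F,z)[:,:2]*1000); d=d*np.sign(d[1]); print('front',z,p,d,np.degrees(np.arctan2(d[1],d[0])))
print(V[180:200,272])
```

```text
inner [538.72107 -48.5074 ] [0.958251   0.28592843] 16.614353 off -200.51794
outer [537.73694  -33.180176] [0.9586572  0.28456354] 16.53276 off -184.82874
long 118 [618.671   -96.62447] [0.9579448 0.2869525] 16.675594 off -270.0901
short 77 [562.68164 -70.06869] [ 0.26206186 -0.96505105] -74.807556 off 524.65424
((681.6885986328125, -42.268218994140625), (54.934844970703125, 99.06549835205078), 16.407325744628906)
[[231.3553  165.93723]
 [282.08655 152.89206]
 [289.2259  180.65622]
 [238.49463 193.70139]]
[(250, np.float64(191.5)), (255, np.float64(189.5)), (260, np.float64(188.5)), (265, np.float64(187.5)), (270, np.float64(185.5)), (275, np.float64(184.5)), (280, np.float64(183.5))]
front 0 [660.624    -55.003155] [-0.2855602  0.9583608] 106.59233
front 0.03 [656.34546  -54.986866] [-0.28567788  0.9583257 ] 106.59937
[ 40  39  27  20  43  82 116 126 127 128 130 128 126 125 127 127 126 126
 126 124]
```

```bash
cat >> m.py <<'E'
A=np.radians(16.6); D=np.array([np.cos(A),np.sin(A)]); N=np.array([-D[1],D[0]])
O=D*617.8+N*(-200.5)
def todock(p): 
    r=np.atleast_2d(p)[:,:2]-O; return np.c_[r@D,r@N]
def toworld(p): p=np.atleast_2d(p); return O+p[:,:1]*D+p[:,1:2]*N
def toolshift(goal):
    from scipy.spatial.transform import Rotation as Ro
    o=bot.get_obs(); q=np.array(o['tool_rot']); R=Ro.from_quat(q[[1,2,3,0]]).as_matrix()
    d=np.array(goal)-np.array(o['eef_pos'])*1000
    h=np.degrees(np.arctan2(R[1,0],R[0,0]))
    return R.T@d,h,o
E
python3 - <<'E'
from m import *
import pickle
c=pickle.load(open('top0.pkl','rb'))
W=ray(c,[(353,190),(423,236),(384,331),(326,115),(221,258),(174,253)],.015)*1000
print(np.c_[W[:,:2],todock(W)].round())
print('bottle base approx',ray(c,[(180,300)],0.0)*1000)
print('drive',todock([510.3,-145.2]),'O',O)
g=toworld([-172,-165])[0];print(g,toolshift([g[0],g[1],200]))
E
```

```text
[[ 658. -222.  -51. -200.]
 [ 573. -362. -172. -310.]
 [ 388. -288. -328. -187.]
 [ 805. -167.  106. -189.]
 [ 520.   27. -112.   78.]
 [ 526.  117.  -80.  163.]]
bottle base approx [[435.89353559 105.16965402   0.        ]]
drive [[-170.2499412  -84.4352117]] O [649.33220417 -15.6454028 ]
[ 531.63930198 -222.90702678] (array([-279.1125619 , -419.52315644,   52.911665  ]), np.float64(-69.44040468501439), {'t': 0.15, 'q': array([ 1.10390515,  0.47761942,  0.02233126,  1.55616647, -0.01149606,
        1.10931088, -0.08309231]), 'joint_vel': array([ 0.00066747, -0.00121555,  0.00099585, -0.00470935,  0.00059678,
        0.00137362,  0.00089765]), 'joint_torque': array([ 2.35660416e-03, -5.96927404e+01,  1.61009710e+00, -2.81491989e+01,
        1.26380127e-02,  6.58446035e-03,  2.51374763e-05]), 'eef_pos': array([ 0.23688582, -0.63163706,  0.25256702]), 'tool_rot': array([-3.53174304e-04,  8.21943087e-01, -5.69569213e-01, -5.90563978e-04]), 'contact_force': array([0.01339645, 0.07518495, 0.69971948]), 'torque': array([ 0.00777404,  0.0352407 , -0.04498728]), 'gripper_width': 1.0000732185044652})
```

Call:
step_arm([
  [-40,-60,30,-7,0.53],
  [-80,-120,50,-14,0.53],
  [-120,-180,53,-21,0.53],
  [-160,-240,53,-28,0.53],
  [-186,-280,53,-35,0.53],
  [-209,-315,53,-42,0.53],
  [-233,-350,53,-49,0.53],
  [-256,-385,53,-56,0.53],
  [-270,-405,53,-63,0.53],
  [-279,-419.5,53,-70,0.53],
  [-279,-419.5,80,-77,0.53],
  [-279,-419.5,110,-84,0.53],
  [-279,-419.5,140,-86,0.53],
  [-279,-419.5,170,-86,0.53],
  [-279,-419.5,193,-86,0.53],
  [-279,-419.5,193,-86,0.53],
  [-279,-419.5,193,-86,0.53],
], newtons=40)

```text
t: 1.57
eef_pos: [0.531, -0.2233, 0.0594]
tool_rot: [-0.001, 0.99, 0.144, -0.001]
contact_force: [0.1, -0.4, -0.4]
gripper_width: 0.475
```

Run:
```python
from m import *
import pickle
for n in ('top','scene','wrist'):
    c=cam(n); save(c,n+'1.png'); pickle.dump(c,open(n+'1.pkl','wb'))
s,h,o=toolshift([*toworld([-172,-165])[0],27]);print(s,h,o['eef_pos'],o['gripper_width'],o['contact_force'],o['q'],o['t'])
```

```text
[-1.14007029 -1.99344109 35.42334454] 16.50021424653966 [ 0.53318286 -0.22444403  0.06243081] 0.4702013979591099 [-0.44622043  0.22808773  0.22489789] [ 0.58043279  0.59372309 -0.37820555  1.9108107   0.32971338  0.69402948
  0.29379273] 1.7167
```

View pics/wrist1.png

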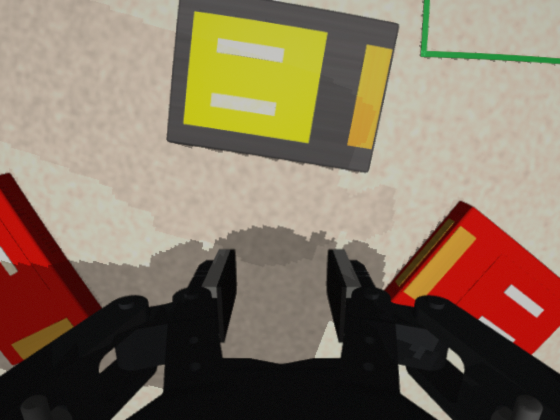

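View pics/scene1.png

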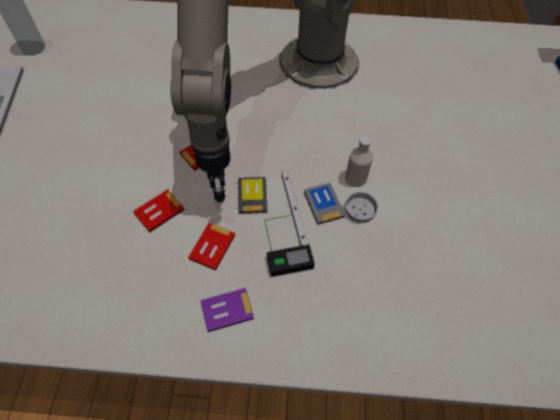

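The wrist view shows the fingers at (222,290) and (343,290), either side of the drive's centreline. The drive is ahead at (280,80), with its gold end to the right. I'll check the tip height with the wrist depth.

Run:
```python
from m import *
import pickle
c=pickle.load(open('wrist1.pkl','rb'))
o=-c['R'].T@c['t']
P=[]
ys,xs=np.mgrid[240:345,165:395]; uv=np.c_[xs.ravel(),ys.ravel()].astype(float)
p=cv2.undistortPoints(uv.reshape(-1,1,2),c['K'],c['D']).reshape(-1,2); z=c['z_map'][ys.ravel(),xs.ravel()]
X=(np.c_[p,np.ones(len(p))]*z[:,None]-c['t'])@c['R']
k=(z>0)&(X[:,2]>.02); X=X[k]*1000; 
d=todock(X); tc=todock([533.2,-224.4])
low=X[:,2]<X[:,2].min()+30
print(X[:,2].min(),np.percentile(X[:,2],[.2,1,5]))
for zl in (35,40,45,50,60):
    s=(X[:,2]<zl)
    if s.sum(): r=d[s]-tc; print(zl,s.sum(),r.min(0),r.max(0), np.sort(abs(r[:,0]))[[0,-1]])
# drive contour in wrist view
im=cv2.cvtColor(c['frame'],cv2.COLOR_RGB2BGR)
uvc=[(370,171),(168,140),(398,24)]
q=ray(c,uvc,.015)*1000; print(todock(q), q)
```

```text
41.38762218807363 [43.32557811 45.99324018 51.65205108]
45 71 [-20.3250829 -10.555511 ] [20.00372475  9.69464066] [19.68171426 20.3250829 ]
50 355 [-33.16715416 -10.61762062] [31.83117615 12.2798916 ] [19.64801446 33.16715416]
60 1319 [-33.79084402 -10.83285697] [33.86980099 12.41837915] [19.64801446 33.86980099]
[[-127.15840327 -127.38708716]
 [-225.36401925 -112.11913028]
 [-117.9349796   -59.88463086]] [[ 563.86644474 -174.05100075   15.        ]
 [ 465.39190834 -187.4755751    15.        ]
 [ 553.42079332 -106.72684819   15.        ]]
```

Tip reach at this opening is about 20.5 mm, and the drive corner agrees with the top view to within 1 mm. Now I'll descend and push sideways towards the rail.

Call:
step_arm([
  [-1,0,20,0,0.53],
  [-1,0,36,0,0.53],
  [-1,-6,36,0,0.53],
  [-1,-14,36,0,0.53],
  [-1,-20,36,0,0.53],
  [-1,-24,36,0,0.53],
  [-1,-27,36,0,0.53],
  [-1,-30,36,0,0.53],
  [-1,-33,36,0,0.53],
  [-1,-36,36,0,0.53],
  [-1,-39,36,0,0.53],
  [-1,-42,36,0,0.53],
  [-1,-45,36,0,0.53],
  [-1,-48,36,0,0.53],
  [-1,-51,36,0,0.53],
  [-1,-54,36,0,0.53],
  [-1,-57,36,0,0.53],
  [-1,-60,36,0,0.53],
  [-1,-60,36,0,0.53],
])

```text
t: 3.3
eef_pos: [0.5134, -0.1654, 0.0242]
tool_rot: [-0.0, 0.99, 0.144, -0.0]
contact_force: [0.2, -1.1, 0.2]
gripper_width: 0.471
```

Run:
```python
from m import *
c=cam('wrist'); save(c,'wrist2.png')
s,h,o=toolshift([*toworld([-172,-81])[0],27]);print(s,h,o['eef_pos'],o['gripper_width'],o['contact_force'],o['t'],todock(o['eef_pos'][:2]*1000))
```

```text
[  1.10735608 -23.73601093  -2.85873722] 16.598081974711143 [ 0.51335823 -0.16546944  0.0241221 ] 0.47234117127518577 [ 0.37707183 -0.50174581  0.52923701] 3.35 [[-173.10991324 -104.73357591]]
```

View pics/wrist2.png

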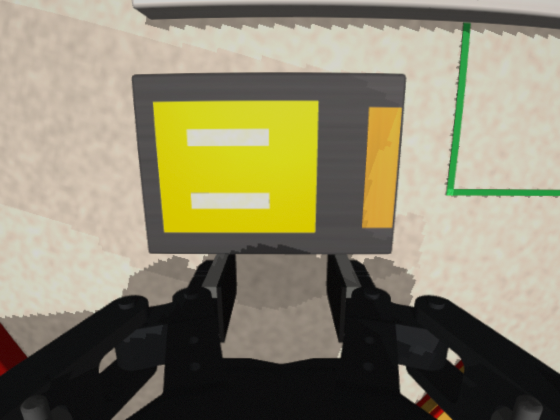

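The wrist view shows the drive squared to the rail, with its near edge at row 253 resting on both fingers and the rail at row 15. I'll go on slowly.

Call:
step_arm([
  [0,-3,-2,0,0.53],
  [0,-6,-2,0,0.53],
  [0,-9,-2,0,0.53],
  [0,-12,-2,0,0.53],
  [0,-15,-2,0,0.53],
  [0,-17,-2,0,0.53],
  [0,-19,-2,0,0.53],
  [0,-20,-2,0,0.53],
  [0,-21,-2,0,0.53],
  [0,-22,-2,0,0.53],
  [0,-22,-2,0,0.53],
])

```text
t: 4.27
eef_pos: [0.5074, -0.1449, 0.0263]
tool_rot: [-0.0, 0.99, 0.144, -0.0]
contact_force: [-0.6, -0.0, 0.2]
gripper_width: 0.47
```

Run:
```python
from m import *
c=cam('wrist'); save(c,'wrist3.png')
s,h,o=toolshift([*toworld([-172,-81])[0],27]);print(s,h,o['eef_pos'],o['contact_force'],o['t'],todock(o['eef_pos'][:2]*1000))
```

```text
[ 0.841213   -2.37487872 -0.69945277] 16.566475953629197 [ 0.50751228 -0.14492393  0.02630001] [ 0.49780784 -0.10519198 -0.5014042 ] 4.3167 [[-172.84260672  -83.37422574]]
```

View pics/wrist3.png

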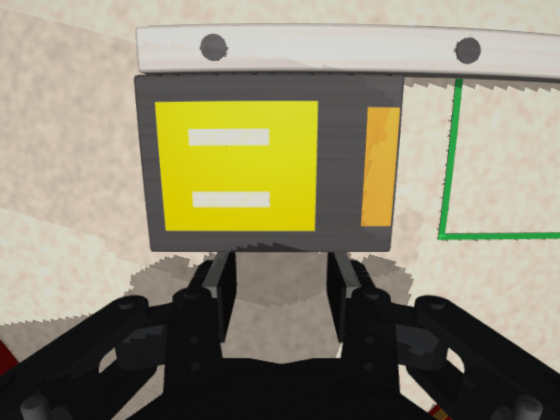

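Call:
step_arm([
  [0,-0.7,0,0,0.53],
  [0,-1.4,0,0,0.53],
  [0,-2,0,0,0.53],
  [0,-2.5,0,0,0.53],
  [0,-3,0,0,0.53],
  [0,-3,0,0,0.53],
])

```text
t: 4.82
eef_pos: [0.5074, -0.1446, 0.0266]
tool_rot: [0.001, 0.99, 0.143, 0.001]
contact_force: [2.2, -6.9, -2.4]
gripper_width: 0.471
```

The force rose to 7 N with no further travel, so the drive is flush on the rail. Now I'll back off, lift, turn 90° and go round behind the drive, with a narrower jaw so the fingers clear the rail.

Call:
step_arm([
  [0,10,0,0,0.53],
  [0,25,0,0,0.6],
  [0,28,-30,0,0.72],
  [0,28,-60,7,0.72],
  [-15,15,-60,14,0.72],
  [-30,0,-60,21,0.72],
  [-50,-20,-60,28,0.72],
  [-65,-35,-60,35,0.72],
  [-74,-43,-60,42,0.72],
  [-74,-43,-60,49,0.72],
  [-74,-43,-60,56,0.72],
  [-74,-43,-60,63,0.72],
  [-74,-43,-60,70,0.72],
  [-74,-43,-60,77,0.72],
  [-74,-43,-60,84,0.72],
  [-74,-43,-60,90,0.72],
  [-74,-43,-60,90,0.72],
  [-74,-43,-60,90,0.72],
])

```text
t: 6.32
eef_pos: [0.4235, -0.1219, 0.0863]
tool_rot: [-0.0, 0.803, -0.596, -0.0]
contact_force: [-0.6, -0.8, -0.4]
gripper_width: 0.281
```

Run:
```python
from m import *
import pickle
c=cam('wrist'); save(c,'wrist4.png');pickle.dump(c,open('wrist4.pkl','wb'))
s,h,o=toolshift([*toworld([-247,-40])[0],27]);print(s,h,o['eef_pos'],o['gripper_width'],o['contact_force'],o['t'],o['q'],todock(o['eef_pos'][:2]*1000))
```

```text
[ 2.63094998  0.23537519 59.28598356] -73.22803682809591 [ 0.42352831 -0.12196935  0.08628662] 0.28265566995118147 [ 0.32580486 -0.24286574 -0.70649968] 6.3667 [ 0.17253566  0.35870898 -0.03949471  2.2325296   0.02610401  0.55092708
 -1.16476325] [[-246.76848174  -37.3830945 ]]
```

View pics/wrist4.png

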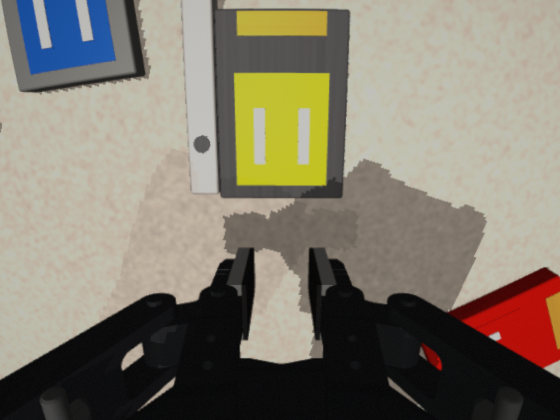

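The wrist view shows the drive's long side along the rail at column 217, its rear edge at row 197, and the fingers behind it at (240,260) and (318,260). I'll descend and push along the rail.

Call:
step_arm([
  [2.5,0,30,0.2,0.72],
  [2.5,0,50,0.2,0.72],
  [2.5,0,59,0.2,0.72],
  [2.5,-4,59,0.2,0.72],
  [2.5,-8,59,0.2,0.72],
  [2.5,-11,59,0.2,0.72],
  [2.5,-14,59,0.2,0.72],
  [2.5,-18,59,0.2,0.72],
  [2.5,-22,59,0.2,0.72],
  [2.5,-27,59,0.2,0.72],
  [2.5,-32,59,0.2,0.72],
  [2.5,-37,59,0.2,0.72],
  [2.5,-42,59,0.2,0.72],
  [2.5,-47,59,0.2,0.72],
  [2.5,-52,59,0.2,0.72],
  [2.5,-57,59,0.2,0.72],
  [2.5,-62,59,0.2,0.72],
  [2.5,-66,59,0.2,0.72],
  [2.5,-69,59,0.2,0.72],
  [2.5,-70,59,0.2,0.72],
])

```text
t: 8.03
eef_pos: [0.4926, -0.1041, 0.0273]
tool_rot: [-0.001, 0.801, -0.599, 0.001]
contact_force: [-1.0, -0.6, 1.8]
gripper_width: 0.278
```

Run:
```python
from m import *
import pickle
c=cam('wrist'); save(c,'wrist5.png');pickle.dump(c,open('wrist5.pkl','wb'))
s,h,o=toolshift([*toworld([-111,-40])[0],26.5]);print(s,h,o['eef_pos'],o['gripper_width'],o['contact_force'],o['t'],todock(o['eef_pos'][:2]*1000))
```

```text
[ -0.26697518 -64.649403     0.93803985] -73.60919644471709 [ 0.49243796 -0.10418929  0.02734288] 0.2775101227502543 [ 1.49021464 -0.75596241  0.06594809] 8.0833 [[-175.65125757  -40.0307434 ]]
```

View pics/wrist5.png

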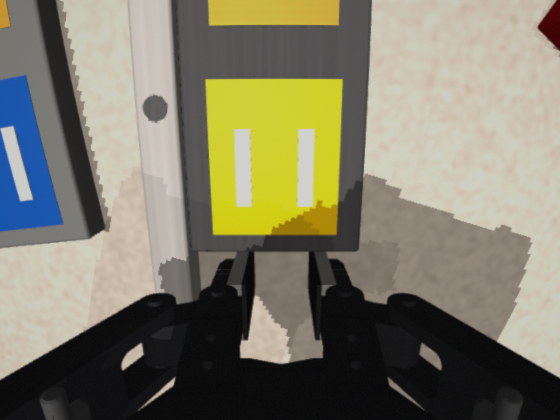

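The drive is sliding along the rail (rail edge at column 185) with its rear square on both fingers. I'll continue to about 4 mm short, then creep in.

Call:
step_arm([
  [0,-3,0.5,-0.2,0.72],
  [0,-8,0.5,-0.2,0.72],
  [0,-13,0.5,-0.2,0.72],
  [0,-18,0.5,-0.2,0.72],
  [0,-23,0.5,-0.2,0.72],
  [0,-28,0.5,-0.2,0.72],
  [0,-33,0.5,-0.2,0.72],
  [0,-38,0.5,-0.2,0.72],
  [0,-43,0.5,-0.2,0.72],
  [0,-48,0.5,-0.2,0.72],
  [0,-52,0.5,-0.2,0.72],
  [0,-55,0.5,-0.2,0.72],
  [0,-57,0.5,-0.2,0.72],
  [0,-59,0.5,-0.2,0.72],
  [0,-60,0.5,-0.2,0.72],
  [0,-60,0.5,-0.2,0.72],
])

```text
t: 9.42
eef_pos: [0.5493, -0.0876, 0.0268]
tool_rot: [-0.0, 0.802, -0.598, 0.0]
contact_force: [-1.0, -1.0, -0.1]
gripper_width: 0.278
```

Call:
step_arm([
  [0,-0.7,0,0,0.72],
  [0,-1.4,0,0,0.72],
  [0,-2.1,0,0,0.72],
  [0,-2.8,0,0,0.72],
  [0,-2.8,0,0,0.72],
])

```text
t: 9.83
eef_pos: [0.5521, -0.0868, 0.0269]
tool_rot: [-0.0, 0.802, -0.598, 0.0]
contact_force: [-0.5, 0.3, -0.4]
gripper_width: 0.28
```

Run:
```python
from m import *
c=cam('top'); save(c,'top6.png')
im=cv2.cvtColor(c['frame'],cv2.COLOR_RGB2BGR)
cv2.imwrite('pics/crop6.png',cv2.resize(im[145:295,225:345],None,fx=4,fy=4,interpolation=cv2.INTER_CUBIC))
s,h,o=toolshift([*toworld([-111,-40])[0],26.5]);print(s,h,o['eef_pos'],o['gripper_width'],o['contact_force'],o['t'],todock(o['eef_pos'][:2]*1000))
```

```text
[-0.35597806 -2.51788813  0.35174844] -73.43612129200957 [ 0.55207369 -0.08674878  0.02684943] 0.27863209796955074 [-0.862758   -0.40894136 -0.21475607] 9.8833 [[-113.51844053  -40.35434784]]
```

View pics/crop6.png

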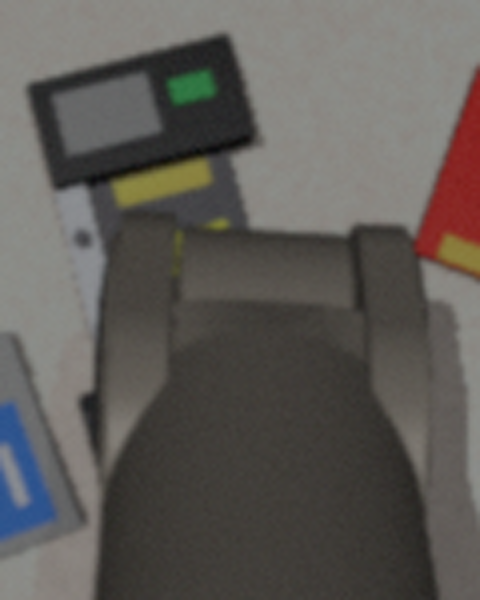

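The gold end is at crop (162,182), just short of the block face. I'll creep until the force rises.

Call:
step_arm([
  [0,-0.7,0,0,0.72],
  [0,-1.4,0,0,0.72],
  [0,-2.1,0,0,0.72],
  [0,-2.5,0,0,0.72],
  [0,-2.5,0,0,0.72],
])

```text
t: 10.3
eef_pos: [0.5533, -0.0865, 0.0268]
tool_rot: [0.001, 0.801, -0.598, -0.0]
contact_force: [-5.8, -2.4, 3.4]
gripper_width: 0.28
```

Call:
step_arm([
  [0,-0.5,0,0,0.72],
  [0,-1,0,0,0.72],
  [0,-1,0,0,0.72],
])

```text
t: 10.55
eef_pos: [0.5533, -0.0865, 0.0266]
tool_rot: [0.001, 0.801, -0.598, -0.001]
contact_force: [-7.0, -2.9, 5.9]
gripper_width: 0.281
```

Run:
```python
from m import *
import pickle
c=cam('wrist'); save(c,'wrist7.png');pickle.dump(c,open('wrist7.pkl','wb'))
s,h,o=toolshift([*toworld([-111,-40])[0],26.5]);print(s,h,o['eef_pos'],o['gripper_width'],o['contact_force'],o['t'],todock(o['eef_pos'][:2]*1000))
```

```text
[-0.44583369 -1.28408321  0.12285356] -73.47187046539011 [ 0.55328214 -0.08648237  0.02662676] 0.2784715234781496 [-6.52385755 -1.92091928  5.75494551] 10.6 [[-112.28424196  -40.44427966]]
```

View pics/wrist7.png

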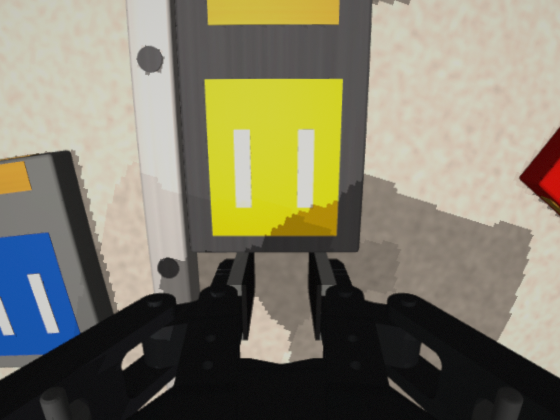

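At 7 N nothing moves any further, so the gold end is home. I'll back off, rise and step aside to look.

Call:
step_arm([
  [0,8,0,0,0.72],
  [0,20,0,0,0.72],
  [0,25,-30,0,0.72],
  [0,25,-70,0,0.72],
  [0,25,-110,0,0.72],
  [40,25,-120,0,0.72],
  [80,25,-120,0,0.72],
  [120,25,-120,0,0.72],
  [160,25,-120,0,0.72],
  [200,25,-120,0,0.72],
  [230,25,-120,0,0.72],
  [230,25,-120,0,0.72],
  [230,25,-120,0,0.72],
])

```text
t: 11.68
eef_pos: [0.5967, -0.316, 0.1466]
tool_rot: [0.0, 0.801, -0.599, 0.001]
contact_force: [-0.5, 1.2, -1.2]
gripper_width: 0.282
```

Run:
```python
from m import *
import pickle
for n in ('top','scene','wrist'):
    c=cam(n); save(c,n+'8.png'); pickle.dump(c,open(n+'8.pkl','wb'))
c=pickle.load(open('top8.pkl','rb'));im=cv2.cvtColor(c['frame'],cv2.COLOR_RGB2BGR)
a=cv2.resize(im[145:285,225:325],None,fx=4,fy=4,interpolation=cv2.INTER_CUBIC)
s=pickle.load(open('scene8.pkl','rb'));im2=cv2.cvtColor(s['frame'],cv2.COLOR_RGB2BGR)
b=cv2.resize(im2[160:300,240:340],None,fx=4,fy=4,interpolation=cv2.INTER_CUBIC)
cv2.imwrite('pics/crop8.png',np.hstack([a,b]))
hsv=cv2.cvtColor(im,cv2.COLOR_BGR2HSV);H,S,V=[hsv[...,i].astype(int) for i in range(3)]
k=contour((S>90)&(H>20)&(H<36),(280,222))
r=rect(c,k,.015);print('yellow',r,todock(r[0]))
o=bot.get_obs();print(o['eef_pos'],o['contact_force'],o['t'])
```

```text
yellow ((600.12109375, -67.68038177490234), (61.16404724121094, 51.084312438964844), 16.83058738708496) [[-62.02590622 -35.80725322]]
[ 0.59690963 -0.31157079  0.14666484] [-0.19839301  0.41674855  0.42856127] 11.8333
```

View pics/crop8.png

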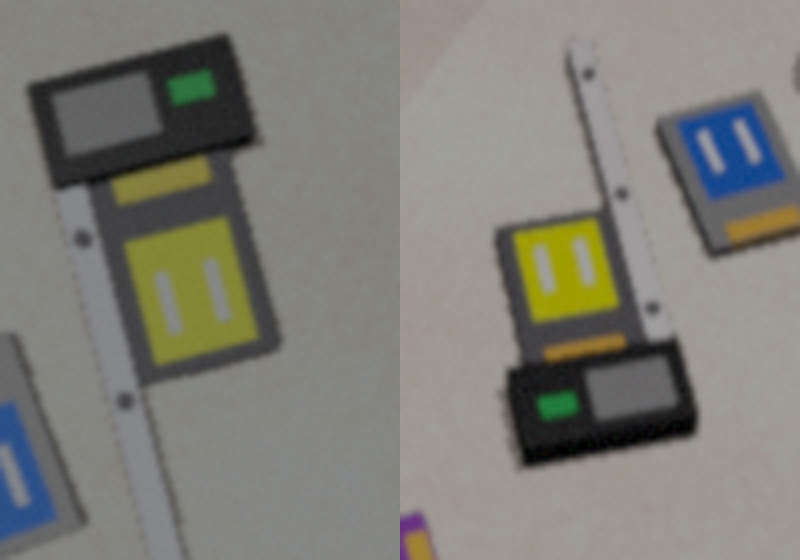

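The drive fills the green outline in both views. The sticker centre puts the drive centre at dock (-50,-35.5), with the heading within 0.3°. I'll go to the open side for a close look and a light confirming nudge against the rail.

Call:
step_arm([
  [-20,-12,0,-7,0.53],
  [-40,-24,0,-14,0.53],
  [-60,-36,0,-21,0.53],
  [-80,-48,0,-28,0.53],
  [-100,-58,0,-35,0.53],
  [-120,-68,0,-42,0.53],
  [-140,-76,0,-49,0.53],
  [-155,-82,0,-56,0.53],
  [-165,-87,0,-63,0.53],
  [-167,-87,0,-70,0.53],
  [-167,-87,0,-77,0.53],
  [-167,-87,0,-84,0.53],
  [-167,-87,30,-90,0.53],
  [-167,-87,50,-90,0.53],
  [-167,-87,50,-90,0.53],
])

```text
t: 13.08
eef_pos: [0.6292, -0.1267, 0.0931]
tool_rot: [-0.001, 0.989, 0.145, -0.003]
contact_force: [-0.8, 0.2, -0.4]
gripper_width: 0.467
```

Run:
```python
from m import *
import pickle
c=cam('wrist'); save(c,'wrist9.png');pickle.dump(c,open('wrist9.pkl','wb'))
s,h,o=toolshift([*toworld([-52,-98])[0],27]);print(s,h,o['eef_pos'],o['gripper_width'],o['contact_force'],o['t'],todock(o['eef_pos'][:2]*1000),o['q'])
```

```text
[-1.88950336 -3.10092427 68.17328538] 16.657374254281464 [ 0.63047399 -0.12692335  0.09515891] 0.4698204328566263 [ 0.08701184 -0.62701969  1.27720606] 13.1333 [[ -49.86306869 -101.25259947]] [ 0.36025717  0.62899994 -0.35889478  1.73284495  0.2813281   0.83495673
  0.16398706]
```

View pics/wrist9.png

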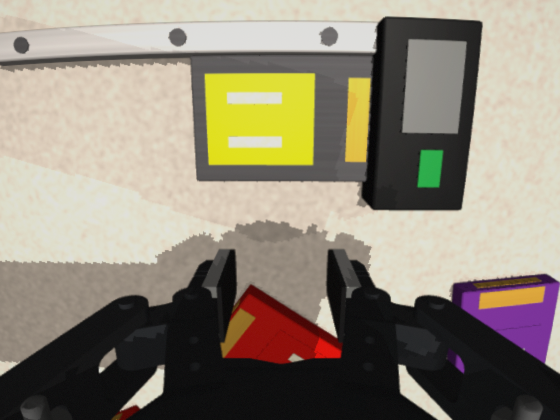

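Run:
```python
from m import *
import pickle
c=pickle.load(open('wrist9.pkl','rb'))
g=cv2.cvtColor(c['frame'],cv2.COLOR_RGB2GRAY).astype(float)
E1=[];E2=[];E3=[]
for x in range(212,350,4):
    col=cv2.GaussianBlur(g[:,x:x+1],(1,3),0).ravel(); d=np.diff(col)
    i=170+np.argmax(d[170:195]); E1.append((x,i+.5))   # near top edge dark->bright
    j=40+np.argmin(d[40:68]); E2.append((x,j+.5))
for x in range(20,180,4):
    d=np.diff(g[:,x]); j=45+np.argmin(d[45:75]); E3.append((x,j+.5))
print(E1[::8],E2[::8],E3[::8])
for n,e,z in (('near top',E1,.015),('near bottom',E1,.0),('rail top edge by drive',E2,.018),('rail edge left',E3,.018)):
    q=todock(ray(c,e,z)*1000); p,v=fitline(q); v=v*np.sign(v[0]); print(n,p,'angle',np.degrees(np.arctan2(v[1],v[0])))
print('red corner',todock(ray(c,[(250,288)],.015)*1000), 'rear edge', todock(ray(c,[(195,120),(191,62),(198,178)],.015)*1000))
ys,xs=np.mgrid[230:420,0:560]; uv=np.c_[xs.ravel(),ys.ravel()].astype(float)
p=cv2.undistortPoints(uv.reshape(-1,1,2),c['K'],c['D']).reshape(-1,2); z=c['z_map'][ys.ravel(),xs.ravel()]
X=(np.c_[p,np.ones(len(p))]*z[:,None]-c['t'])@c['R']*1000
d=todock(X)-todock([630.5,-126.9]); k=(z>0)&(X[:,2]>60)
for a,b in ((60,85),(85,95),(95,110),(110,130),(130,160)):
    s=k&(X[:,2]>a)&(X[:,2]<b); print('above tip',a-75,b-75,d[s].min(0),d[s].max(0))
```

```text
[(212, np.float64(180.5)), (244, np.float64(180.5)), (276, np.float64(180.5)), (308, np.float64(180.5)), (340, np.float64(181.5))] [(212, np.float64(51.5)), (244, np.float64(51.5)), (276, np.float64(51.5)), (308, np.float64(51.5)), (340, np.float64(51.5))] [(20, np.float64(59.5)), (52, np.float64(57.5)), (84, np.float64(55.5)), (116, np.float64(54.5)), (148, np.float64(53.5))]
near top [-61.100273 -71.95027 ] angle -0.31135952
near bottom [-61.901524 -74.807365] angle -0.3113631
rail top edge by drive [-54.23868    -1.4265763] angle 0.07479531
rail edge left [-150.47961     -1.6484245] angle 0.10807398
red corner [[ -71.00728087 -141.51626409]] rear edge [[ -99.95896213  -37.24128088]
 [-100.67851554   -6.08960164]
 [-100.01746981  -70.4353901 ]]
above tip -15 10 [-34.78491081 -10.28489738] [32.22353715 12.76721918]
above tip 10 20 [-35.19533952 -10.33582093] [32.92538667 12.8003356 ]
above tip 20 35 [-35.14842565 -10.8509602 ] [32.98409928 12.68893791]
above tip 35 55 [-55.32660429 -11.82226646] [53.78058509 15.42893605]
above tip 55 85 [-63.903787   -12.41185377] [62.41332061 19.24149173]
```

The edges agree with flush to about 0.5 mm, but I can't rule out a tilt of about 0.4°. The red drive's corner is at dock y = -141, so there is room for a light nudge.

Call:
step_arm([
  [-5,0,30,0,0.53],
  [-5,0,55,0,0.53],
  [-5,0,68,0,0.53],
  [-5,0,68,0,0.53],
  [-5,-6,68,0,0.53],
  [-5,-11,68,0,0.53],
  [-5,-14,68,0,0.53],
  [-5,-15,68,0,0.53],
  [-5,-16,68,0,0.53],
  [-5,-17,68,0,0.53],
  [-5,-17.7,68,0,0.53],
  [-5,-17.7,68,0,0.53],
])

```text
t: 14.13
eef_pos: [0.6225, -0.1131, 0.0289]
tool_rot: [0.0, 0.99, 0.144, 0.0]
contact_force: [0.4, -0.4, 0.0]
gripper_width: 0.471
```

Call:
step_arm([
  [0,-0.5,0,0,0.53],
  [0,-1,0,0,0.53],
  [0,-1.5,0,0,0.53],
  [0,-1.5,0,0,0.53],
])

```text
t: 14.47
eef_pos: [0.622, -0.1116, 0.0287]
tool_rot: [-0.0, 0.99, 0.144, -0.0]
contact_force: [-0.3, -0.4, -0.1]
gripper_width: 0.47
```

Call:
step_arm([
  [0,-0.5,0,0,0.53],
  [0,-1,0,0,0.53],
  [0,-1.5,0,0,0.53],
  [0,-1.5,0,0,0.53],
])

```text
t: 14.8
eef_pos: [0.6216, -0.1106, 0.0288]
tool_rot: [0.0, 0.99, 0.144, 0.0]
contact_force: [0.1, -1.4, -1.3]
gripper_width: 0.47
```

Call:
step_arm([
  [0,-0.5,0,0,0.53],
  [0,-1,0,0,0.53],
  [0,-1.4,0,0,0.53],
  [0,-1.4,0,0,0.53],
])

```text
t: 15.13
eef_pos: [0.6216, -0.1105, 0.029]
tool_rot: [0.001, 0.99, 0.143, 0.0]
contact_force: [2.4, -5.2, -0.8]
gripper_width: 0.474
```

Run:
```python
from m import *
o=bot.get_obs(); print(todock(o['eef_pos'][:2]*1000),todock([507.4,-144.6]),o['contact_force'],o['t'])
```

```text
[[-53.63534811 -82.9614511 ]] [[-172.85766364  -83.03172189]] [ 2.38210935 -5.15173273 -0.81690285] 15.1333
```

Contact with the rail came at the same dock y as before (-83.0), with about 5.5 N, so the long side is flush. I'll retreat clear and take the final look.

Call:
step_arm([
  [0,6,0,0,0.53],
  [0,16,0,0,0.53],
  [0,20,-20,0,0.53],
  [0,20,-60,0,0.53],
  [0,20,-100,0,0.53],
  [0,20,-130,0,0.53],
  [-30,50,-140,0,0.53],
  [-60,80,-140,0,0.53],
  [-90,110,-140,0,0.53],
  [-110,140,-140,0,0.53],
  [-120,170,-140,0,0.53],
  [-120,190,-140,0,0.53],
  [-120,190,-140,0,0.53],
  [-120,190,-140,0,0.53],
])

```text
t: 16.3
eef_pos: [0.5599, -0.3266, 0.1685]
tool_rot: [-0.0, 0.99, 0.143, 0.0]
contact_force: [0.1, 0.6, -0.7]
gripper_width: 0.469
```

Run:
```python
from m import *
import pickle
c=cam('top');s=cam('scene');save(c,'top10.png')
im=cv2.cvtColor(c['frame'],cv2.COLOR_RGB2BGR);im2=cv2.cvtColor(s['frame'],cv2.COLOR_RGB2BGR)
f=lambda i:cv2.resize(i,None,fx=4,fy=4,interpolation=cv2.INTER_CUBIC)
cv2.imwrite('pics/crop10.png',np.hstack([f(im[145:285,225:325]),f(im2[160:300,240:340])]))
def st(im,c,near):
    hsv=cv2.cvtColor(im,cv2.COLOR_BGR2HSV);H,S,V=[hsv[...,i].astype(int) for i in range(3)]
    k=contour((S>90)&(H>20)&(H<36),near); r=rect(c,k,.015); print('yellow',r,todock(r[0]))
st(im,c,(273,215))
s0=pickle.load(open('top0.pkl','rb'));a=cv2.absdiff(c['frame'],s0['frame']).max(2)
for n,(u,v) in dict(spare=(221,258),dish=(174,253),bottle=(170,305),red1=(353,190),red2=(423,236),red3=(384,331),purple=(326,115)).items(): print(n,a[v-25:v+25,u-25:u+25].mean())
o=bot.get_obs();print(o['eef_pos'],o['contact_force'],o['t'],np.abs(o['joint_vel']).max())
```

```text
yellow ((600.0540771484375, -67.10646057128906), (60.95858383178711, 51.213905334472656), 16.833293914794922) [[-61.92616713 -35.23810571]]
spare 6.2124
dish 6.3304
bottle 6.0976
red1 6.2572
red2 55.9512
red3 5.5756
purple 5.9544
[ 0.56052933 -0.32381656  0.16860408] [0.33487246 0.07241927 0.46686233] 16.4 0.017128730761174098
```

View pics/crop10.png

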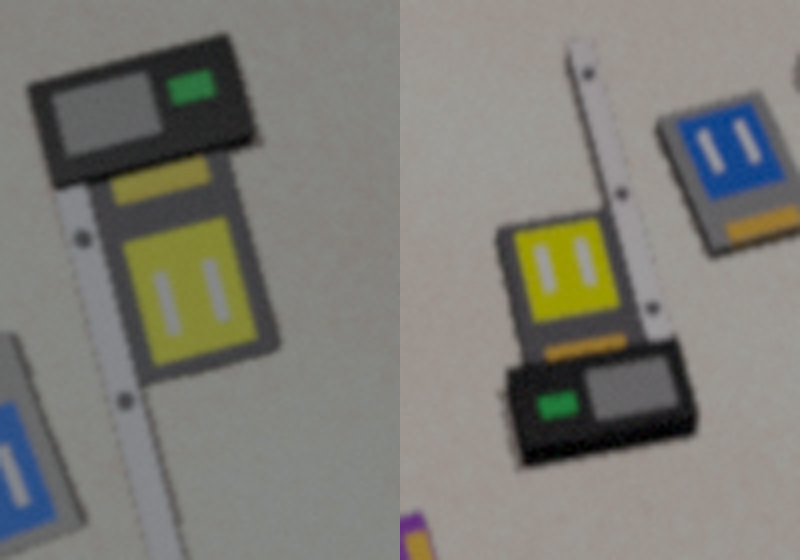

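View pics/top10.png

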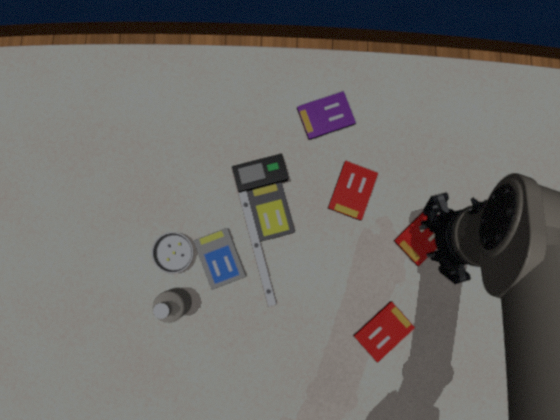

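The nudge closed about 0.5 mm: sticker centre y went from -35.8 to -35.2, with x unchanged. There is plenty of time, so one last light tap on the rear end will confirm the connector is still home.

Call:
step_arm([
  [4,-25,0,7,0.72],
  [8,-50,0,14,0.72],
  [12,-75,0,21,0.72],
  [16,-100,0,28,0.72],
  [20,-125,0,35,0.72],
  [24,-150,0,42,0.72],
  [28,-175,0,49,0.72],
  [32,-200,0,56,0.72],
  [36,-220,0,63,0.72],
  [36,-230,0,70,0.72],
  [36,-230,0,77,0.72],
  [36,-230,20,84,0.72],
  [36,-230,50,90,0.72],
  [36,-230,80,90,0.72],
  [36,-230,80,90,0.72],
  [36,-230,80,90,0.72],
])

```text
t: 17.73
eef_pos: [0.528, -0.0928, 0.088]
tool_rot: [0.001, 0.802, -0.597, -0.002]
contact_force: [0.3, -0.1, 0.5]
gripper_width: 0.279
```

Run:
```python
from m import *
s,h,o=toolshift([*toworld([-114,-40])[0],27]);print(s,h,o['eef_pos'],o['gripper_width'],o['contact_force'],o['t'],todock(o['eef_pos'][:2]*1000))
```

```text
[  0.87096326 -24.57333068  60.93950229] -73.26427887271957 [ 0.52795816 -0.09284999  0.08802266] 0.27934559437318957 [ 0.31006185 -0.07173951  0.46847416] 17.7333 [[-138.37193996  -39.31175072]]
```

Call:
step_arm([
  [1,0,30,0,0.72],
  [1,0,52,0,0.72],
  [1,0,61,0,0.72],
  [1,0,61,0,0.72],
  [1,-6,61,0,0.72],
  [1,-12,61,0,0.72],
  [1,-17,61,0,0.72],
  [1,-20,61,0,0.72],
  [1,-22,61,0,0.72],
  [1,-23,61,0,0.72],
  [1,-24,61,0,0.72],
  [1,-24.5,61,0,0.72],
  [1,-24.5,61,0,0.72],
])

```text
t: 18.82
eef_pos: [0.553, -0.0885, 0.0278]
tool_rot: [0.0, 0.802, -0.598, -0.0]
contact_force: [0.5, -0.6, -0.2]
gripper_width: 0.285
```

Call:
step_arm([
  [0,-0.5,0,0,0.72],
  [0,-1,0,0,0.72],
  [0,-1.5,0,0,0.72],
  [0,-2,0,0,0.72],
  [0,-2.5,0,0,0.72],
  [0,-2.5,0,0,0.72],
])

```text
t: 19.32
eef_pos: [0.5538, -0.0883, 0.0276]
tool_rot: [0.001, 0.801, -0.598, -0.001]
contact_force: [-5.1, -0.9, 4.4]
gripper_width: 0.28
```

Run:
```python
from m import *
o=bot.get_obs(); print(todock(o['eef_pos'][:2]*1000),o['contact_force'],o['t'])
```

```text
[[-112.2885554   -42.30234444]] [-5.13702889 -0.94335707  4.37547984] 19.3167
```

Contact came at the same dock x as before (-112.3), so the connector is home. I'll retreat for the final check.

Call:
step_arm([
  [0,8,0,0,0.72],
  [0,20,0,0,0.72],
  [0,25,-30,0,0.72],
  [0,25,-70,0,0.72],
  [0,25,-110,0,0.72],
  [40,25,-130,0,0.72],
  [80,25,-140,0,0.72],
  [120,25,-140,0,0.72],
  [160,25,-140,0,0.72],
  [200,25,-140,0,0.72],
  [220,25,-140,0,0.72],
  [220,25,-140,0,0.72],
  [220,25,-140,0,0.72],
  [220,25,-140,0,0.72],
])

```text
t: 20.48
eef_pos: [0.5942, -0.3044, 0.1675]
tool_rot: [-0.0, 0.802, -0.598, -0.0]
contact_force: [0.3, 0.6, -0.1]
gripper_width: 0.278
```

Run:
```python
from m import *
import pickle
c=cam('top');s=cam('scene');save(c,'top11.png')
im=cv2.cvtColor(c['frame'],cv2.COLOR_RGB2BGR);im2=cv2.cvtColor(s['frame'],cv2.COLOR_RGB2BGR)
f=lambda i:cv2.resize(i,None,fx=4,fy=4,interpolation=cv2.INTER_CUBIC)
cv2.imwrite('pics/crop11.png',np.hstack([f(im[145:285,225:325]),f(im2[160:300,240:340])]))
hsv=cv2.cvtColor(im,cv2.COLOR_BGR2HSV);H,S,V=[hsv[...,i].astype(int) for i in range(3)]
k=contour((S>90)&(H>20)&(H<36),(273,215)); r=rect(c,k,.015); print('yellow',r,todock(r[0]))
s0=pickle.load(open('top0.pkl','rb'));a=cv2.absdiff(c['frame'],s0['frame']).max(2)
for n,(u,v) in dict(spare=(221,258),dish=(174,253),bottle=(170,305),red1=(353,190),red2=(423,236),red3=(384,331),purple=(326,115)).items(): print(n,a[v-25:v+25,u-25:u+25].mean())
o=bot.get_obs();print(o['eef_pos'],o['contact_force'],o['t'],np.abs(o['joint_vel']).max())
```

```text
yellow ((600.1331176757812, -67.18858337402344), (60.997947692871094, 51.268455505371094), 16.540477752685547) [[-61.87388234 -35.33938681]]
spare 6.9172
dish 7.0432
bottle 6.7092
red1 6.9028
red2 59.8228
red3 18.838
purple 6.642
[ 0.59437946 -0.30371583  0.16772816] [ 0.06323233 -0.13351223  1.09125658] 20.5833 0.004292523121489962
```

View pics/crop11.png

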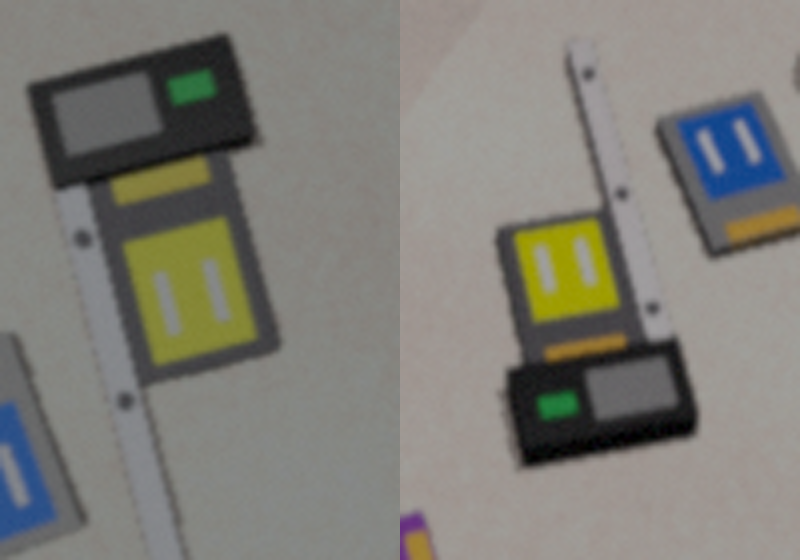

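The final view shows the drive against the rail (crop column 130) and the block (row 180), with no green left showing. Its heading is 16.5° against the dock's 16.6°. The two red regions that changed are covered by the arm and its shadow.

```bash
python3 -c "
from station import bot
print(bot.hand_in())"
```

```text
the job is handed in; nothing more can be done
None
```

I pushed the yellow-sticker drive into the dock corner and handed the job in at about 20.6 s. I pushed it sideways onto the rail with two fingers, then along the rail into the connector block. A light nudge on the side and then on the rear end confirmed the fit.

**Seating:**
- The rail contact repeated at the same place (dock y -83.0 mm both times), and so did the block contact (dock x -112.3 mm both times). The highest wrist force I read at those contacts was about 10 N.
- In the final picture the drive's centre is within about 0.5 mm of its place. Its heading is 16.5° against the dock's 16.6°, and no green outline shows.
- A close view before the two nudges had suggested a tilt of up to 0.4°. The side nudge closed about 0.5 mm.

**Everything else:** The spare, dish, bottle, purple look-alike and nearest red look-alike look unchanged. The other two red ones were behind the arm or its shadow in the last picture, so I couldn't check them there. The one now in shadow (lower red) was unchanged in the picture before. The other (right-hand red) was behind the arm in both, but the fingers were never lowered near it.

The arm finished with the fingertips about 145 mm above the bench, touching nothing.

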